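# Lift a hot roast garlic bulb with tongs and hold it over a plate

## Task

Roast garlic has just come out of the oven: pick up the steel spring tongs, lift the garlic bulb out of the baking tray with them, and carry it over the middle of the small white plate. Do not put it down: your program finishes while the gripper still holds the tongs closed on the bulb, keeping it still in the air some 10 to 15 cm above the plate, where I will snip it open. The tray and the food are hot, so touch them only with the tongs, and leave the tray, the lemon and the plate where they are.

Things in the scene. Friction and masses are not known exactly. Their poses are not given: they have to be found in the camera images.
- tongs: Spring tongs of bright sheet steel, 235 mm long, 30 mm high, 130 g, lying on their side: two arms spread in a level V from a hinge (vertical axis, x = -85 mm; ring behind it to -110). This body is the left arm with the hinge pin. Origin: midway between the two grips when open, on the underside; x along the tongs to the jaws, y to the left arm, z up. The frame turns a little as the tongs close.
- tongs_arm: The right arm, hinged to the left one. Origin on the hinge axis at the underside, x to the jaws. A spring pushes the arms apart with 6 to 8 N at the grips, enough for friction to carry the tongs in fingers stopped part-way; released, they open. 1 mm of squeeze over the grips closes the jaws by 2.2 mm. Nearly half of any squeeze beyond that reaches the jaws; 40 N holds the bulb well.
- grip_left (a point): Middle of the outer face of the left arm's black silicone grip (54 mm long along x, z = 2.5 to 27.5 mm above the underside). Take both grips from above, fingertips just clear of the worktop. Over both grips: 57 mm when open; at 50 mm some 71 mm remain between the jaws; closed on the garlic about 44 mm.
- grip_right (a point): The same point of the right arm's grip, mirrored; moves with the right arm.
- jaw_left (a point): Middle of the inner face of the left jaw, a shallow scoop 42 mm long (x = 76 to 124 mm) and 30 mm high; 100 mm ahead of the grips' middle, 15 mm above the tongs' underside, 47 mm left of the midline when open. Open jaws are 86 mm apart and 98 mm over their outsides.
- jaw_right (a point): The same point of the right jaw, mirrored; moves with the right arm. Bring the bulb halfway between jaw_left and jaw_right.
- garlic: Whole garlic bulb, pale, short stem on top, standing upright in the tray; 60 x 57 mm across, nearly round, 58 mm high with the stem, about 40 g. Origin: middle of its underside, z up the stem. It stands at one end of the tray, the lemon at the other; which end varies.
- bulb_mid (a point): Middle of the garlic bulb, on its axis, 22 mm above its underside, about where it is widest. With the tongs level and their underside 20 to 22 mm above the worktop, jaws lowered over the bulb clear the tray's rim and grip it at its widest.
- lemon: Whole yellow lemon lying in the tray, 83 x 58 x 58 mm, its long axis its own x. Origin: under its middle. It is to be left alone.
- tray: Small dark steel baking tray, 235 x 160 mm over the rim, 13 mm high (floor 1.6 mm thick, sloping walls), loose on a 6 mm cork trivet: the rim is 19 mm above the worktop. Long side within 0.25 rad of the world's y. Origin: middle of its underside, x its short, y its long direction. Garlic and lemon stand about 120 mm apart along y, within 15 mm of its long middle line.
- plate: Small round white ceramic plate, 140 mm across, 16 mm high, on the worktop. Origin: middle of its underside.
There are look-alikes about, which are no part of the job. There is more than one size of the garlic; the one meant has the size given above.

How it is judged:
By the outcome, as a careful person would: the job done as asked, in the order asked, and still so for the second after the job is handed in, while the arm keeps its last pose, push and grip.
It also fails if it takes over 40 s, if anything falls off the work surface, if the arm or the gripper's body presses on something with over 40 N, if the wrist force passes 120 N, or if a joint passes its speed limit or range.

## Robot

A 6-joint arm with a two-finger parallel gripper is mounted at the origin on a cart in front of the work surface, level with it; the furniture and walls round the work are solid. World frame = base frame: x ahead of the robot, y to its left, z up, the work surface at z = 0. Lengths are in m, angles in rad, forces in N, time in s.
With the tool pointing down it reaches from about 0.225 to 0.875 m from the base axis. Payload 3.4 kg.
Tool frame: the origin (TCP) lies at the very end of the fingers, on their centre line; the grasp point (between the pads) lies 19 mm behind it; z points along the fingers, y is the line along which they close (so a half turn about z gives the same grasp; the last joint's range is limited). The gripper opens to 85 mm and grips with 20 to 120 N. Pads are 22 mm wide; open, the fingers measure 114 mm over their backs; the gripper's body (76 mm by 85 mm) begins 54 mm behind the grasp point. The pads swing forward as they close: fully open they stand 13 mm farther back than shut.
Start: joints at [-1.288, 0.276, 1.505, -0, 1.361, -0.121], TCP at [0.226, -0.529, 0.231] pointing down, gripper open.
Joint ranges: [-2.89, 2.89], [-0.75, 2.08], [0.22, 2.7], [-1.18, 4.32], [0.11, 2.71], [-2.7, 2.7]. Speed limits (rad/s): [2.57, 2.57, 3.14, 3.14, 3.14, 3.14].

## Interface

Orientations are given as a unit quaternion [w, x, y, z].
In Python, from rig import get_state, optics, sign_off gives the robot as it stands.
- The arm moves only by the tool send_rows, never from a script. Its argument "increments" is a list of rows, each an object with "gripper": the gripper's target within -1 to 1 (shut at 1, half-way at 0, fully open at -1); "linear": the shift along the world's x, y, z in m, a list of three; "delta_rot": the turn, a rotation vector about the world's x, y, z in rad, a list of three. In form: [{"gripper": gripper, "linear": [dx, dy, dz], "delta_rot": [rx, ry, rz]}, ...]. A call has 1 to 8 rows; each row is the pose to reach, as a shift and turn from the pose commanded when the call began; what a row does not reach only later rows make up. A row lasts 1/10 s, in which the tool goes at most 50 mm and 8.59 degrees, less where a joint would pass 70% of its speed; a pose out of reach is approached as far as the arm can. A call with a gripper value outside its range is refused whole. The fingers move at their own pace and stop on an object; "newtons" is the grip in N (left out, the last holds). Time passes only in rows, so rows that repeat a pose let the fingers close. It gives the time, the measured TCP pose, the force, the opening and the grip force at its end, in the units of the state.
- get_state(): the state, without advancing time (a new reading comes with each control period).
- optics.get_image(name): name is "side" or "top"; returns a dict with "pixels" (420x560x3 uint8, blue, green, red), "K" (3x3 intrinsics, pixels), "rvec" (rotation vector, rad) and "tvec" (3), from world to camera coordinates, as OpenCV has them. Camera axes: x right, y down, z forward; pixel columns grow to the right and rows downward; lengths in m; the calibration is good to about 2 mm. A picture is of the moment at which its call begins. There is no depth.
- sign_off(): hands the job in; it is judged then, once.
The state is a dict: "clock": time; "qpos": joint angles; "qd": joint speeds; "effort": joint torques, N m; "position": TCP position; "ee_rot": TCP orientation; "contact_force": force on the tool from outside, world axes, zero at the start; "moment": the same for the moment, N m; "width": finger opening in m; "gripper_force": force on a finger pad.
Only numpy, scipy, OpenCV 4.12 (cv2) and the standard library are available. Lean on these libraries where they do the work, as an engineer would, in place of code of your own. Each camera call takes 0.05 s, during which the arm holds its last target. There are 200 camera calls.

## Working session

There is one attempt and no reset: what is moved stays moved. The work goes in short steps, Python scripts to look and compute and a tool call to move; the robot and the scene stay as the last step left them, time stands still between calls to the robot, and variables do not carry over. Pictures are saved under pics/ and viewed, at most 10 in all, crops included, and the job is handed in when it is done.

Besides the shell and the picture viewer there is one more tool, called by a JSON object that holds its "method" and its "body", one argument or row to a line. send_rows: Moves the arm, as the interface text tells. Its arguments: {"type":"object","properties":{"increments":{"type":"array"},"newtons":{"type":"number"}},"required":["increments"]}

```bash
mkdir -p pics
cat > h.py <<'E'
import numpy as np, cv2
from rig import get_state, optics, sign_off
def snap(n,fn):
    im=optics.get_image(n); cv2.imwrite('pics/'+fn,im['pixels']); np.savez('pics/'+fn+'.npz',**im); return im
def cam(d):
    R=cv2.Rodrigues(np.array(d['rvec'],float))[0]; t=np.array(d['tvec'],float).ravel(); return np.array(d['K']),R,t
def ray(d,u,v):
    K,R,t=cam(d); return -R.T@t, R.T@np.linalg.inv(K)@np.array([u,v,1.])
def onz(d,u,v,z):
    c,r=ray(d,u,v); return c+r*(z-c[2])/r[2]
def tri(d1,p1,d2,p2):
    c1,r1=ray(d1,*p1); c2,r2=ray(d2,*p2); s=np.linalg.lstsq(np.c_[r1,-r2],c2-c1,rcond=None)[0]
    a=c1+s[0]*r1;b=c2+s[1]*r2; return (a+b)/2, np.linalg.norm(a-b)
def proj(d,P):
    K,R,t=cam(d); q=(K@(R@np.atleast_2d(P).T+t[:,None])).T; return q[:,:2]/q[:,2:]
E
python3 - <<'E'
from h import *
for n in('top','side'):
    d=snap(n,n+'1.png'); print(n,ray(d,280,210))
print(get_state())
E
```

```text
top (array([ 0.42530524, -0.07637245,  1.03563025]), array([ 6.20700117e-02,  5.05222395e-05, -9.98111625e-01]))
side (array([0.68636541, 0.96164745, 0.50644005]), array([-0.16191436, -0.91363013, -0.37319593]))
{'clock': 0.1, 'qpos': array([-1.28802215e+00,  2.76530974e-01,  1.50602320e+00,  7.32349794e-06,
        1.36072312e+00, -1.21003386e-01]), 'qd': array([-0.00064444, -0.00266063, -0.00353452, -0.00014713,  0.00108893,
        0.00049858]), 'effort': array([ 1.32656191e-03, -4.17698407e+01, -2.46402919e+01,  3.21653624e-05,
        5.82357126e-03, -2.80910186e-06]), 'position': array([ 0.22577342, -0.52829135,  0.23052003]), 'ee_rot': array([-8.39852248e-04,  9.79689393e-01,  2.00519285e-01, -6.44879685e-05]), 'contact_force': array([-0.45734648,  0.22411679,  0.38064006]), 'moment': array([ 0.03663635, -0.02633122, -0.0410763 ]), 'gripper_force': 0.0, 'width': 0.08530174698593973}
```

View pics/top1.png

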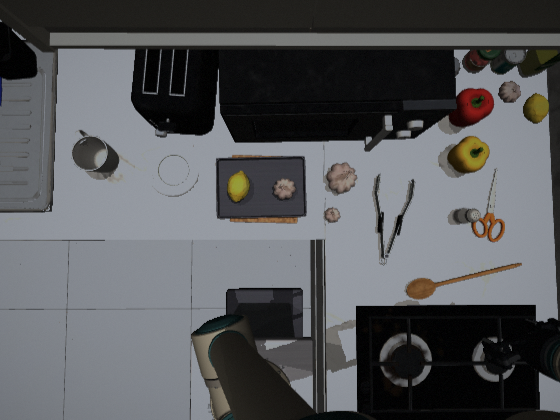

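View pics/side1.png

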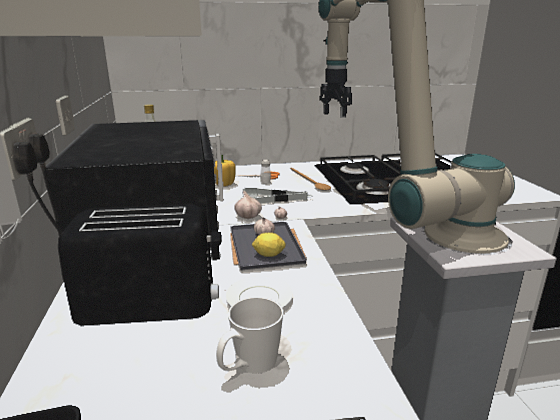

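The top view shows the tray at (261,187) with lemon (238,186) and garlic (284,188), the plate at (174,173), and the tongs with hinge (383,258) and jaws (378,178) and (411,182). There are four garlic candidates: (284,188) in the tray, a larger one at (342,177), a small one at (332,214), and another at (510,91). The one in the tray fits; I'll confirm it in enlarged crops.

Run:
```python
from h import *
a=cv2.imread('pics/top1.png')[145:275,215:425]; cv2.imwrite('pics/c1.png',cv2.resize(a,None,fx=3.8,fy=3.8,interpolation=cv2.INTER_CUBIC))
b=cv2.imread('pics/side1.png')[155:315,205:345]; b=cv2.resize(b,None,fx=3.75,fy=3.75,interpolation=cv2.INTER_CUBIC)
cv2.imwrite('pics/c2.png',b)
```

```text
(no output)
```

View pics/c1.png

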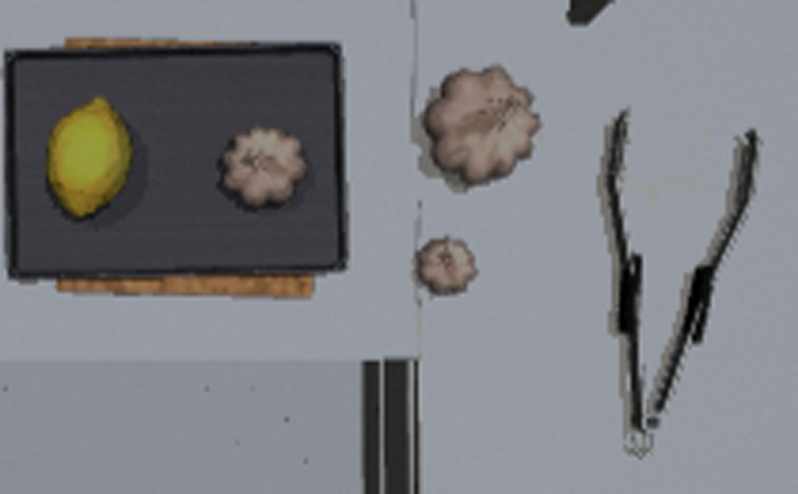

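View pics/c2.png

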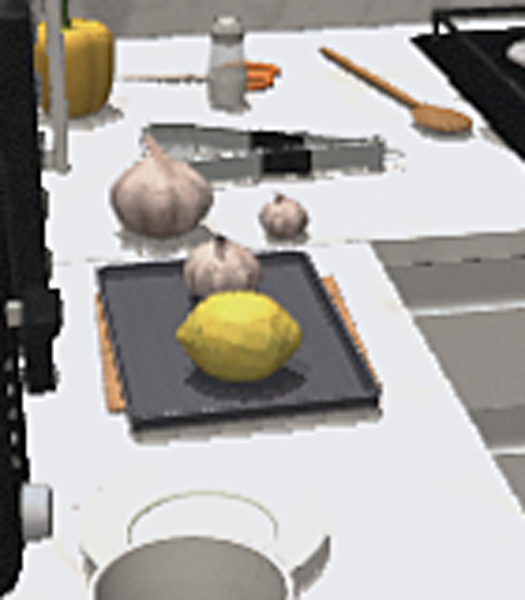

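The crops confirm the choice. The tray garlic (284,188) is medium-sized; the worktop ones at (342,177) and (332,214) are clearly larger and smaller. The tongs' black grips are at about crop-top (630,294) and (704,304), and crop-side (286,162) and (278,140). Next I triangulate.

```bash
cat > m.py <<'E'
from h import *
T=np.load('pics/top1.png.npz');S=np.load('pics/side1.png.npz')
ct=lambda u,v:(215+(u+.5)/3.8-.5,145+(v+.5)/3.8-.5)
cs=lambda u,v:(205+(u+.5)/3.75-.5,155+(v+.5)/3.75-.5)
np.set_printoptions(precision=4,suppress=True)
E
python3 - <<'E'
from m import *
for n,a,b in [('gripL',(628,294),(286,162)),('gripR',(704,303),(278,138)),('hingeend',(645,425),(383,150)),('garlic tip',(262,160),(221,240)),('lemon mid',(89,158),(238,336)),
 ('tray nearleft',(12,276),(380,400)),('tray farleft',(8,52),(130,420)),('tray farright',(338,48),(98,268)),('tray nearright',(345,268),(308,255)),('bigtip',(487,115),(150,140)),('smalltip',(446,262),(282,198))]:
    p,e=tri(T,ct(*a),S,cs(*b)); print(n,p,round(e,4))
for n,p,z in [('jawLtip',(622,112),.03),('jawRtip',(753,133),.03),('gL',(630,294),.027),('gR',(704,303),.027),('hinge',(648,425),.03)]: print(n,onz(T,*ct(*p),z))
# sizes
for n,a,b,z in [('garlic w',(219,165),(307,165),.03),('garlic h',(262,125),(262,210),.03),('big',(421,125),(540,125),.03),('small',(415,266),(477,266),.02)]:
    A=onz(T,*ct(*a),z);B=onz(T,*ct(*b),z);print(n,np.linalg.norm(A-B),(A+B)/2)
# plate
im=T['pixels']; 
for z in(.016,): print('plate',[onz(T,u,v,z) for u,v in((151,174),(199,174),(175,152),(175,196))])
g=cv2.cvtColor(im,cv2.COLOR_BGR2GRAY)[140:205,140:210]
s=cv2.imread('pics/side1.png')[270:330,205:315]
r=np.vstack([cv2.resize(cv2.cvtColor(cv2.equalizeHist(g),cv2.COLOR_GRAY2BGR),(420,390)),cv2.resize(s,(420,229))[:205]]);cv2.imwrite('pics/pl.png',r)
E
```

```text
gripL [ 0.4546 -0.3384  0.0184] 0.0034
gripR [ 0.4503 -0.3904  0.0221] 0.001
hingeend [ 0.3649 -0.3481  0.02  ] 0.0026
garlic tip [ 0.5454 -0.0856  0.0571] 0.0001
lemon mid [0.5502 0.0317 0.0386] 0.0021
tray nearleft [0.4697 0.0876 0.0137] 0.0008
tray farleft [0.627  0.0908 0.017 ] 0.0014
tray farright [ 0.6296 -0.1394  0.0183] 0.0022
tray nearright [ 0.4731 -0.1428  0.0152] 0.0039
bigtip [ 0.5759 -0.233   0.0824] 0.0089
smalltip [ 0.4785 -0.2108  0.0357] 0.0012
jawLtip [ 0.5813 -0.334   0.03  ]
jawRtip [ 0.5666 -0.4242  0.03  ]
gL [ 0.456 -0.338  0.027]
gR [ 0.4497 -0.3888  0.027 ]
hinge [ 0.3668 -0.3478  0.03  ]
garlic w 0.06038224957929462 [ 0.5452 -0.0865  0.03  ]
garlic h 0.05862529229910587 [ 0.5435 -0.0858  0.03  ]
big 0.08200121158214475 [ 0.5725 -0.2363  0.03  ]
small 0.042876391002270184 [ 0.4759 -0.2128  0.02  ]
plate [array([0.5849, 0.2642, 0.016 ]), array([0.5847, 0.1376, 0.016 ]), array([0.6436, 0.2018, 0.016 ]), array([0.5264, 0.2001, 0.016 ])]
```

View pics/pl.png

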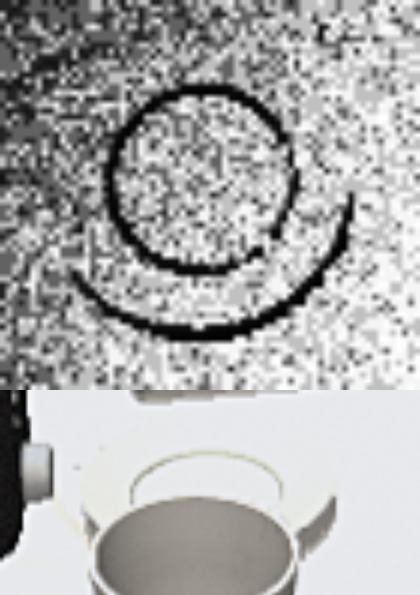

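Plate inner ring centre is at crop (202,179), which is top (173.7,169.9). The garlic measures 60 x 59 mm, with its tip at z = 57 + 7 mm. The tongs fit comes to origin ≈ (0.4515, -0.362), yaw ≈ -0.145. I'll check that fit and the nearby obstacles numerically.

Run:
```python
from m import *
print('plate',onz(T,173.5,169.6,.01))
print('handle',tri(T,(372,150),S,cs(60,165)), onz(T,372,150,.2),onz(T,385,118,.3))
print('toaster foot',onz(S,212,312,0),onz(T,200,135,.2),onz(T,140,135,.2))
o=np.array([.4515,-.362,0]);a=-.145;R=np.array([[np.cos(a),-np.sin(a),0],[np.sin(a),np.cos(a),0],[0,0,1]])
M=np.array([[-85,0,28],[-110,0,15],[0,28,27],[0,-28,27],[27,31,27],[-27,25,27],[124,46,30],[124,-46,30],[0,28.5,15]])/1e3
P=M@R.T+o
print('crop top',(proj(T,P)-[215,145]+.5)*3.8-.5); print('crop side',(proj(S,P)-[205,155]+.5)*3.75-.5)
```

```text
plate [0.5975 0.2067 0.01  ]
handle (array([ 0.6465, -0.3176,  0.0356]), np.float64(0.0049575147513573154)) [ 0.608  -0.2776  0.2   ] [ 0.6487 -0.2798  0.3   ]
toaster foot [0.6955 0.2331 0.    ] [0.6416 0.0977 0.2   ] [0.6417 0.2281 0.2   ]
crop top [[649.9511 423.8896]
 [640.2936 458.9129]
 [624.636  294.6794]
 [705.4586 306.2417]
 [625.2682 255.1589]
 [624.0018 334.331 ]
 [622.5735 112.7158]
 [754.7404 131.6214]
 [619.5209 295.1086]]
crop side [[378.6165 141.042 ]
 [406.3591 154.4609]
 [283.7614 154.2166]
 [281.758  132.9328]
 [252.7304 155.8225]
 [314.6346 152.619 ]
 [139.5501 160.0781]
 [144.6463 125.0528]
 [283.8166 167.3681]]
```

{"method": "send_rows", "body": {
  "increments": [
    {"gripper": -1,"linear": [0.03,0.022,0],"delta_rot": [0,0,-0.07]},
    {"gripper": -1,"linear": [0.06,0.044,0],"delta_rot": [0,0,-0.14]},
    {"gripper": -1,"linear": [0.09,0.066,0],"delta_rot": [0,0,-0.21]},
    {"gripper": -1,"linear": [0.12,0.088,0],"delta_rot": [0,0,-0.28]},
    {"gripper": -1,"linear": [0.15,0.11,0],"delta_rot": [0,0,-0.35]},
    {"gripper": -1,"linear": [0.18,0.132,0],"delta_rot": [0,0,-0.42]},
    {"gripper": -1,"linear": [0.21,0.154,-0.02],"delta_rot": [0,0,-0.49]},
    {"gripper": -1,"linear": [0.226,0.166,-0.04],"delta_rot": [0,0,-0.549]}
  ],
  "newtons": 40
}}

```text
clock: 0.9
position: [0.4542, -0.361, 0.1911]
ee_rot: [0.0, 0.997, -0.073, 0.001]
contact_force: [0.2, -0.3, 0.1]
width: 0.0851
gripper_force: 0.0
```

{"method": "send_rows", "body": {
  "increments": [
    {"gripper": -1,"linear": [0,0,-0.04],"delta_rot": [0,0,0]},
    {"gripper": -1,"linear": [0,0,-0.08],"delta_rot": [0,0,0]},
    {"gripper": -1,"linear": [0,0,-0.11],"delta_rot": [0,0,0]},
    {"gripper": -1,"linear": [0,0,-0.14],"delta_rot": [0,0,0]},
    {"gripper": -1,"linear": [0,0,-0.15],"delta_rot": [0,0,0]},
    {"gripper": -1,"linear": [0,0,-0.15],"delta_rot": [0,0,0]}
  ]
}}

```text
clock: 1.5
position: [0.451, -0.3619, 0.0397]
ee_rot: [-0.001, 0.997, -0.073, -0.002]
contact_force: [-0.2, -0.3, 0.6]
width: 0.0855
gripper_force: 0.0
```

Run:
```python
from h import *
t=snap('top','t2.png')['pixels'][150:270,340:460]; s=snap('side','s2.png')['pixels'][130:220,220:340]
cv2.imwrite('pics/c3.png',np.hstack([cv2.resize(t,(400,400),interpolation=cv2.INTER_CUBIC),cv2.resize(s,(400,300),interpolation=cv2.INTER_CUBIC).repeat(1,0) if 0 else cv2.copyMakeBorder(cv2.resize(s,(400,300),interpolation=cv2.INTER_CUBIC),0,100,0,0,cv2.BORDER_CONSTANT)]))
```

```text
(no output)
```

View pics/c3.png

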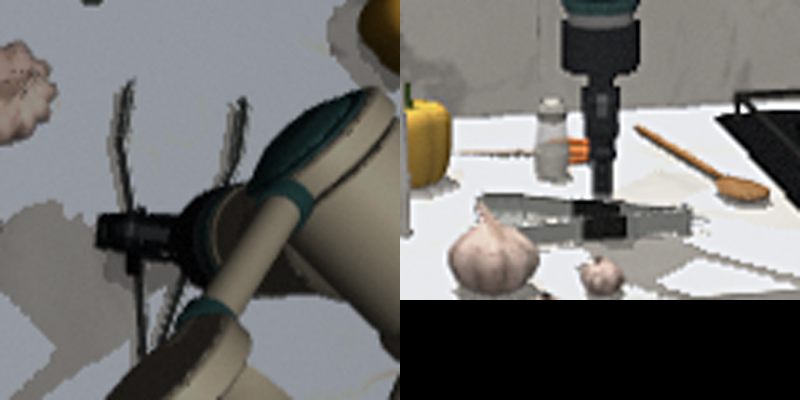

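The fingers, at crop side (603,190), stand directly over the black grips at (603,222). In the top view the left finger is outside the left arm. Now I lower and close part-way.

{"method": "send_rows", "body": {
  "increments": [
    {"gripper": -1,"linear": [0,0,-0.018],"delta_rot": [0,0,0]},
    {"gripper": -1,"linear": [0,0,-0.03],"delta_rot": [0,0,0]},
    {"gripper": -1,"linear": [0,0,-0.0365],"delta_rot": [0,0,0]},
    {"gripper": -0.23,"linear": [0,0,-0.0365],"delta_rot": [0,0,0]},
    {"gripper": -0.23,"linear": [0,0,-0.0365],"delta_rot": [0,0,0]},
    {"gripper": -0.23,"linear": [0,0,-0.0365],"delta_rot": [0,0,0]},
    {"gripper": -0.23,"linear": [0,0,-0.0365],"delta_rot": [0,0,0]},
    {"gripper": -0.23,"linear": [0,0,-0.0365],"delta_rot": [0,0,0]}
  ],
  "newtons": 60
}}

```text
clock: 2.4
position: [0.4529, -0.3637, 0.0062]
ee_rot: [0.001, 0.997, -0.073, 0.001]
contact_force: [0.8, 0.2, 5.5]
width: 0.0525
gripper_force: 7.2
```

{"method": "send_rows", "body": {
  "increments": [
    {"gripper": -0.2,"linear": [0,0,0],"delta_rot": [0,0,0]},
    {"gripper": -0.2,"linear": [0,0,0.005],"delta_rot": [0,0,0]},
    {"gripper": -0.2,"linear": [-0.005,0,0.02],"delta_rot": [0,0,0]},
    {"gripper": -0.2,"linear": [-0.015,0,0.045],"delta_rot": [0,0,0]},
    {"gripper": -0.2,"linear": [-0.025,0,0.07],"delta_rot": [0,0,0]},
    {"gripper": -0.2,"linear": [-0.035,0,0.095],"delta_rot": [0,0,0]},
    {"gripper": -0.2,"linear": [-0.045,0,0.115],"delta_rot": [0,0,0]},
    {"gripper": -0.2,"linear": [-0.05,0,0.125],"delta_rot": [0,0,0]}
  ]
}}

```text
clock: 3.2
position: [0.4014, -0.3632, 0.1324]
ee_rot: [0.001, 0.997, -0.073, 0.001]
contact_force: [0.6, -0.9, -0.7]
width: 0.0516
gripper_force: 6.0
```

{"method": "send_rows", "body": {
  "increments": [
    {"gripper": -0.2,"linear": [0,0.025,0],"delta_rot": [0,0,0]},
    {"gripper": -0.2,"linear": [0,0.06,0],"delta_rot": [0,0,0]},
    {"gripper": -0.2,"linear": [0,0.1,0],"delta_rot": [0,0,0]},
    {"gripper": -0.2,"linear": [0,0.14,0],"delta_rot": [0,0,0]},
    {"gripper": -0.2,"linear": [0,0.18,0],"delta_rot": [0,0,0]},
    {"gripper": -0.2,"linear": [0,0.22,0],"delta_rot": [0,0,0]},
    {"gripper": -0.2,"linear": [0,0.25,0],"delta_rot": [0,0,0]},
    {"gripper": -0.2,"linear": [0.005,0.27,0],"delta_rot": [0,0,0]}
  ]
}}

```text
clock: 4.0
position: [0.4051, -0.0903, 0.1296]
ee_rot: [-0.001, 0.997, -0.072, -0.001]
contact_force: [0.7, 0.0, -2.1]
width: 0.0514
gripper_force: 6.0
```

{"method": "send_rows", "body": {
  "increments": [
    {"gripper": -0.2,"linear": [0.01,0.012,0],"delta_rot": [0,0,0]},
    {"gripper": -0.2,"linear": [0.025,0.02,0],"delta_rot": [0,0,0]},
    {"gripper": -0.2,"linear": [0.035,0.021,0],"delta_rot": [0,0,0]},
    {"gripper": -0.2,"linear": [0.039,0.021,0],"delta_rot": [0,0,0]},
    {"gripper": -0.2,"linear": [0.039,0.021,0],"delta_rot": [0,0,0]},
    {"gripper": -0.2,"linear": [0.039,0.021,0],"delta_rot": [0,0,0]}
  ]
}}

```text
clock: 4.6
position: [0.4455, -0.0723, 0.1295]
ee_rot: [0.0, 0.997, -0.073, -0.001]
contact_force: [0.5, 0.4, -0.3]
width: 0.0513
gripper_force: 6.0
```

Run:
```python
from h import *
t=snap('top','t3.png')['pixels'][140:260,220:340]; s=snap('side','s3.png')['pixels'][130:280,200:350]
cv2.imwrite('pics/c4.png',np.hstack([cv2.resize(x,(400,400),interpolation=cv2.INTER_CUBIC) for x in (t,s)]))
```

```text
(no output)
```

View pics/c4.png

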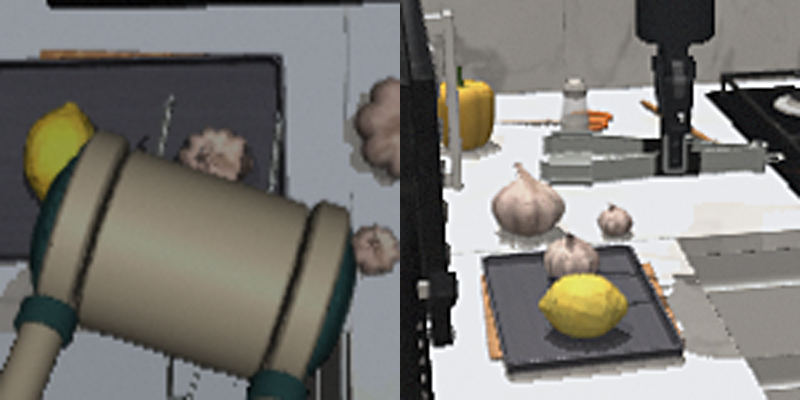

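Run:
```python
from m import *
T=np.load('pics/t3.png.npz');S=np.load('pics/s3.png.npz')
print(get_state()['position'])
f=lambda u,v,x0,y0,k:(x0+(u+.5)/k-.5,y0+(v+.5)/k-.5)
t=lambda u,v:f(u,v,220,140,400/120); s=lambda u,v:f(u-400,v,200,130,400/150)
a=-.145;R=np.array([[np.cos(a),-np.sin(a),0],[np.sin(a),np.cos(a),0],[0,0,1]])
M=np.array([[124,40,30],[124,-40,30],[124,40,0],[-110,0,15],[100,0,15]])/1e3
P=M@R.T+[.4455,-.072,.1255]; print(P)
print((proj(T,P)-[220,140]+.5)*400/120-.5); print((proj(S,P)-[200,130]+.5)*400/150+[399.5,-.5])
print('Ltip top z',onz(T,*t(171,97),.1555),'Rtip',onz(T,*t(278,115),.1555))
print('Ltip',tri(T,t(171,97),S,s(543,160)))
print('garlic tip',onz(T,*t(218,153),.064))
```

```text
[ 0.4453 -0.0722  0.1296]
[[ 0.574  -0.0503  0.1555]
 [ 0.5624 -0.1295  0.1555]
 [ 0.574  -0.0503  0.1255]
 [ 0.3367 -0.0561  0.1405]
 [ 0.5445 -0.0864  0.1405]]
[[162.9413  98.0069]
 [278.3155 114.5107]
 [164.1981 105.0866]
 [172.2727 444.3094]
 [215.454  143.5415]]
[[543.5805 157.185 ]
 [545.5972 131.041 ]
 [544.4284 187.2017]
 [784.1707 155.2261]
 [569.6936 158.0179]]
Ltip top z [ 0.5747 -0.0559  0.1555] Rtip [ 0.5621 -0.1293  0.1555]
Ltip (array([ 0.5747, -0.0557,  0.1511]), np.float64(0.0014143362293074333))
garlic tip [ 0.5474 -0.0892  0.064 ]
```

The tongs are held level with the jaw tips near crop (171,97) and (278,115), roughly around the garlic at (218,153). I'll lower to just above the bulb and check the centring once more.

{"method": "send_rows", "body": {
  "increments": [
    {"gripper": -0.2,"linear": [0,0,-0.02],"delta_rot": [0,0,0]},
    {"gripper": -0.2,"linear": [0,0,-0.04],"delta_rot": [0,0,0]},
    {"gripper": -0.2,"linear": [0,0,-0.05],"delta_rot": [0,0,0]},
    {"gripper": -0.2,"linear": [0,0,-0.05],"delta_rot": [0,0,0]},
    {"gripper": -0.2,"linear": [0,0,-0.05],"delta_rot": [0,0,0]}
  ]
}}

```text
clock: 5.2
position: [0.4462, -0.072, 0.0802]
ee_rot: [0.0, 0.997, -0.073, 0.0]
contact_force: [-0.5, 0.2, -0.9]
width: 0.0511
gripper_force: 6.0
```

Run:
```python
from h import *
t=snap('top','t4.png')['pixels'][155:215,255:320]; s=snap('side','s4.png')['pixels'][170:270,220:300]
cv2.imwrite('pics/c5.png',np.hstack([cv2.resize(t,(455,420),interpolation=cv2.INTER_CUBIC),cv2.resize(s,(336,420),interpolation=cv2.INTER_CUBIC)]))
print(get_state()['position'])
```

```text
[ 0.44665668 -0.07210105  0.08064939]
```

View pics/c5.png

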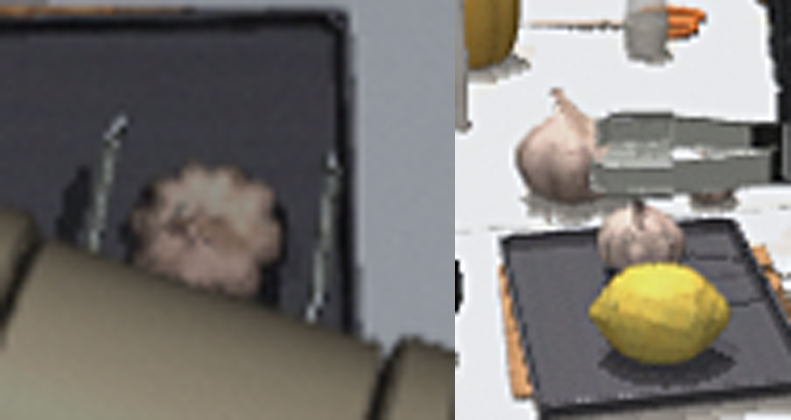

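Run:
```python
from m import *
T=np.load('pics/t4.png.npz')
t=lambda u,v:(255+(u+.5)/7-.5,155+(v+.5)/7-.5)
L=onz(T,*t(122,115),.106);R=onz(T,*t(331,152),.106);print(L,R,np.linalg.norm(L-R))
a=np.arctan2(-(-(L-R)[0]),(L-R)[1]); a=-a; print('yaw',a)
f=np.array([np.cos(-.145),np.sin(-.145),0]); print('jaw mid',(L+R)/2-.024*f)
print('bulb top edge x',onz(T,*t(205,162),.035),'L/R',onz(T,*t(131,225),.03),onz(T,*t(283,225),.03))
im=np.load('pics/top1.png.npz');g=im['pixels'].astype(int)
m=((g[:,:,2]>85)&(g[:,:,2]-g[:,:,0]>12)).astype(np.uint8);m[:165]=0;m[210:]=0;m[:,:262]=0;m[:,304:]=0
n,_,st,c=cv2.connectedComponentsWithStats(m);k=1+st[1:,4].argmax();x,y,w,h=st[k,:4];print(st[k],c[k])
print('bulb c',onz(im,*c[k],.03),onz(im,x+w/2-.5,y+h/2-.5,.03),'size',w,h)
```

```text
[ 0.5776 -0.0572  0.106 ] [ 0.5646 -0.1293  0.106 ] 0.07325653860651331
yaw -0.1783947606971305
jaw mid [ 0.5473 -0.0898  0.106 ]
bulb top edge x [ 0.5716 -0.0866  0.035 ] L/R [ 0.5487 -0.059   0.03  ] [ 0.5486 -0.1156  0.03  ]
[275 179  20  19 287] [284.3937 187.7875]
bulb c [ 0.5458 -0.0879  0.03  ] [ 0.5453 -0.0882  0.03  ] size 20 19
```

The bulb sits midway between the jaws (crop u 207 against jaws at 108/322), and the estimates agree within about 2 mm. Lowering now with a 1 mm nudge.

{"method": "send_rows", "body": {
  "increments": [
    {"gripper": -0.2,"linear": [-0.001,0.001,-0.01],"delta_rot": [0,0,0]},
    {"gripper": -0.2,"linear": [-0.001,0.001,-0.02],"delta_rot": [0,0,0]},
    {"gripper": -0.2,"linear": [-0.001,0.001,-0.03],"delta_rot": [0,0,0]},
    {"gripper": -0.2,"linear": [-0.001,0.001,-0.04],"delta_rot": [0,0,0]},
    {"gripper": -0.2,"linear": [-0.001,0.001,-0.048],"delta_rot": [0,0,0]},
    {"gripper": -0.2,"linear": [-0.001,0.001,-0.052],"delta_rot": [0,0,0]},
    {"gripper": -0.2,"linear": [-0.001,0.001,-0.052],"delta_rot": [0,0,0]}
  ]
}}

```text
clock: 6.0
position: [0.4445, -0.0706, 0.0271]
ee_rot: [-0.0, 0.997, -0.073, -0.001]
contact_force: [-0.4, -0.8, -0.8]
width: 0.0519
gripper_force: 6.0
```

Force is clean. I'll close gently, then squeeze.

{"method": "send_rows", "body": {
  "increments": [
    {"gripper": -0.12,"linear": [0,0,0],"delta_rot": [0,0,0]},
    {"gripper": -0.06,"linear": [0,0,0],"delta_rot": [0,0,0]},
    {"gripper": 0.0,"linear": [0,0,0],"delta_rot": [0,0,0]},
    {"gripper": 0.1,"linear": [0,0,0],"delta_rot": [0,0,0]},
    {"gripper": 0.4,"linear": [0,0,0],"delta_rot": [0,0,0]},
    {"gripper": 1,"linear": [0,0,0],"delta_rot": [0,0,0]},
    {"gripper": 1,"linear": [0,0,0],"delta_rot": [0,0,0]},
    {"gripper": 1,"linear": [0,0,0],"delta_rot": [0,0,0]}
  ],
  "newtons": 40
}}

```text
clock: 6.8
position: [0.4451, -0.0709, 0.028]
ee_rot: [0.0, 0.997, -0.073, 0.0]
contact_force: [-0.2, 0.0, 0.1]
width: 0.0393
gripper_force: 40.2
```

Width is 39 mm, against about 44 expected, so I'll look before lifting.

Run:
```python
from h import *
t=snap('top','t5.png')['pixels'][155:215,255:320]; s=snap('side','s5.png')['pixels'][170:270,220:300]
cv2.imwrite('pics/c6.png',np.hstack([cv2.resize(t,(455,420),interpolation=cv2.INTER_CUBIC),cv2.resize(s,(336,420),interpolation=cv2.INTER_CUBIC)]))
print(get_state()['position'],get_state()['width'])
```

```text
[ 0.44511806 -0.07091152  0.02790441] 0.039343985903875014
```

View pics/c6.png

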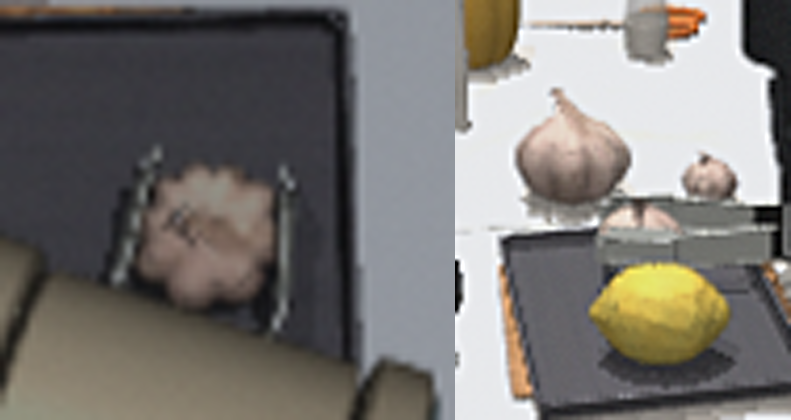

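The jaws hold the bulb squarely between them (top crop jaws at 140/283, bulb 135–280), and it hasn't shifted, so the extra travel is arm flex. Lifting straight up.

{"method": "send_rows", "body": {
  "increments": [
    {"gripper": 1,"linear": [0,0,0.006],"delta_rot": [0,0,0]},
    {"gripper": 1,"linear": [0,0,0.018],"delta_rot": [0,0,0]},
    {"gripper": 1,"linear": [0,0,0.035],"delta_rot": [0,0,0]},
    {"gripper": 1,"linear": [0,0,0.055],"delta_rot": [0,0,0]},
    {"gripper": 1,"linear": [0,0,0.08],"delta_rot": [0,0,0]},
    {"gripper": 1,"linear": [0,0,0.105],"delta_rot": [0,0,0]},
    {"gripper": 1,"linear": [0,0,0.12],"delta_rot": [0,0,0]},
    {"gripper": 1,"linear": [0,0,0.127],"delta_rot": [0,0,0]}
  ]
}}

```text
clock: 7.7
position: [0.4454, -0.0708, 0.1564]
ee_rot: [0.0, 0.997, -0.072, 0.001]
contact_force: [0.3, 0.6, -2.3]
width: 0.0395
gripper_force: 40.4
```

{"method": "send_rows", "body": {
  "increments": [
    {"gripper": 1,"linear": [0,0.01,0],"delta_rot": [0,0,0]},
    {"gripper": 1,"linear": [0,0.03,0],"delta_rot": [0,0,0]},
    {"gripper": 1,"linear": [0,0.055,0],"delta_rot": [0,0,0]},
    {"gripper": 1,"linear": [0.005,0.08,0],"delta_rot": [0,0,0]},
    {"gripper": 1,"linear": [0.01,0.105,0],"delta_rot": [0,0,0]},
    {"gripper": 1,"linear": [0.015,0.13,0],"delta_rot": [0,0,0]},
    {"gripper": 1,"linear": [0.02,0.155,0],"delta_rot": [0,0,0]},
    {"gripper": 1,"linear": [0.025,0.18,0],"delta_rot": [0,0,0]}
  ]
}}

```text
clock: 8.5
position: [0.4685, 0.1109, 0.1534]
ee_rot: [0.0, 0.997, -0.072, -0.002]
contact_force: [0.6, 0.8, -2.8]
width: 0.0396
gripper_force: 40.4
```

{"method": "send_rows", "body": {
  "increments": [
    {"gripper": 1,"linear": [0.005,0.025,0],"delta_rot": [0,0,0]},
    {"gripper": 1,"linear": [0.01,0.05,0],"delta_rot": [0,0,0]},
    {"gripper": 1,"linear": [0.017,0.075,0],"delta_rot": [0,0,0]},
    {"gripper": 1,"linear": [0.023,0.095,0],"delta_rot": [0,0,0]},
    {"gripper": 1,"linear": [0.026,0.108,0],"delta_rot": [0,0,0]},
    {"gripper": 1,"linear": [0.028,0.114,0],"delta_rot": [0,0,0]},
    {"gripper": 1,"linear": [0.028,0.114,0],"delta_rot": [0,0,0]},
    {"gripper": 1,"linear": [0.028,0.114,0],"delta_rot": [0,0,0]}
  ]
}}

```text
clock: 9.3
position: [0.4973, 0.2225, 0.1544]
ee_rot: [0.001, 0.997, -0.073, -0.001]
contact_force: [0.6, 0.2, -1.6]
width: 0.0393
gripper_force: 40.5
```

Run:
```python
from h import *
t=snap('top','t6.png')['pixels'][120:230,120:240]; s=snap('side','s6.png')['pixels'][110:330,180:370]
cv2.imwrite('pics/c7.png',np.hstack([cv2.resize(t,(436,400),interpolation=cv2.INTER_CUBIC),cv2.resize(s,(345,400),interpolation=cv2.INTER_CUBIC)]))
st=get_state();print(st['position'],st['width'],st['gripper_force'],st['contact_force'],st['clock'])
```

```text
[0.49756512 0.22230504 0.15474142] 0.03949983829184757 40.48715829849243 [ 0.36425046  0.20433549 -1.06984941] 9.4
```

View pics/c7.png

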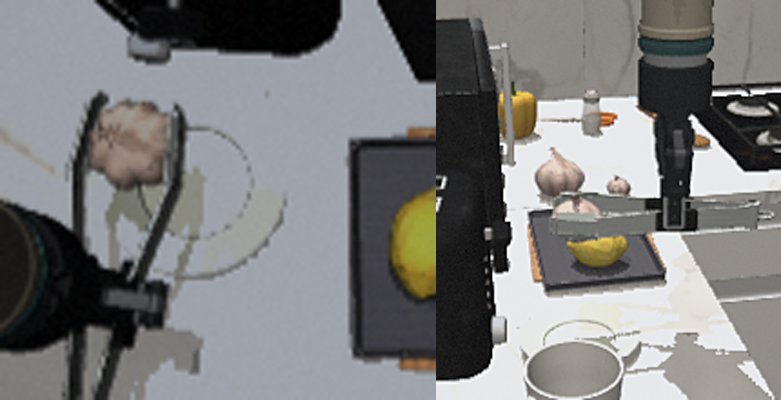

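The bulb is held, at top crop (129,142), which is pixel (155.4,158.9). The plate ring is at crop ~(196,183). I'll compute the bulb's offset from the plate centre.

Run:
```python
from m import *
T=np.load('pics/t6.png.npz')
for z in(.145,.155,.165): print(onz(T,155.2,158.6,z))
# ring now: crop right 252, top 127, bottom 240 ; outer right 286 bottom 277
t=lambda u,v:(120+(u+.5)/3.633-.5,120+(v+.5)/3.636-.5)
print('ring edges',onz(T,*t(252,183),.01),onz(T,*t(196,127),.01),onz(T,*t(196,240),.01),'outer',onz(T,*t(285,200),.016),onz(T,*t(196,277),.016))
```

```text
[0.6006 0.212  0.145 ]
[0.5986 0.2088 0.155 ]
[0.5966 0.2056 0.165 ]
ring edges [0.5965 0.1655 0.01  ] [0.6379 0.2071 0.01  ] [0.5546 0.2059 0.01  ] outer [0.583 0.14  0.016] [0.5269 0.2038 0.016 ]
```

The bulb is within 3 mm of the plate centre, its underside about 12 cm above the plate, and the grip is steady at 40 N. Handing in.

```bash
python3 -c "from rig import sign_off;print(sign_off())"
```

```text
the job is handed in; nothing more can be done
None
```

The garlic bulb is held still in the closed tongs, within about 3 mm of the plate's middle and about 12 cm above it; I saw no sign that the tray, lemon or plate moved, and the job is handed in at about 9.4 s.

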